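Pop a glazed disc out of the ejector and trap it on the chute

TASK

Push the ejector's plunger fully down with one fingertip and let the other finger stand across the chute below the nest, so that the glazed disc that springs out is trapped before it runs off the chute's open end. Finish while still holding: plunger kept down, disc lying flat in the chute and resting against the finger. Only touch the disc lightly, never pinch or lift it, and leave the pots around the ejector alone.

Things in the scene. Friction and masses are not known exactly. Their poses are not given: they have to be found in the camera images.
- ejector: Fixed bench ejector: base plate (x -100..170, y -55..85, 8 mm thick) with a sloping chute, a plunger beside it and a blue catch tub (28 mm high) past the chute's end. Origin on the table below the centre of the nest where the disc waits; x level, towards the chute's open end; y level, towards the plunger; z up. Place and yaw vary.
- chute: Steel roller chute, part of the ejector, sloping down 10 deg; its bed is free rollers (8 mm thick). Origin at roller-top level, nest's centre, 75 mm above the table; x down the slope, z square to it, y as the ejector's. Channel 50 mm wide; rails 4 mm thick rise 8 mm above the rollers. Behind the nest (x -90..-60) a grey box; a spring kicker (face at x -22.5) pushes the disc, 1 N for 25 mm.
- chute_bar (a point): Point at roller-top level 80 mm down the slope from the nest's centre, 61 mm above the table: a good place to bar the channel. Nothing stands above the rollers from x 30 mm (pin) to the end. A finger bars it if its tip is 1 to 14 mm above the rollers there; it need not be centred, the disc cannot pass beside it. The bed drops 1.76 mm per 10 mm of level distance.
- chute_end (a point): Middle of the chute's open end at roller-top level, 170 mm down the slope from the nest's centre, 45 mm above the table. A disc that gets here drops into the tub and is lost.
- plunger_top (a point): Top centre of the plunger's black round cap (26 mm across), at x 24, y 48 mm in the ejector's frame; 82 mm above the table when up, 69 mm fully down. The near rail is 19 mm from this centre. With two level fingertips 60 to 95 mm apart (centres), one on the cap, the other in mid-channel down the slope, the latter is 4 to 13 mm above the rollers when the plunger is down.
- plunger (a joint): Plunger travel straight down, m: 0 up, 0.013 fully down (hard stop). Spring 2 N at first, about 6 N fully down; it springs back. It carries a stop pin (14 mm wide) that stands 11 mm above the rollers before the disc at ejector x 24..29 mm and sinks with it. At 0.009 to 0.011 the disc is freed, shoots out and is off the chute in about 0.7 s. Let go, the pin rises under a disc lying over it.
- disc: Loose white glazed ceramic disc, 44 mm across, 20 mm thick, about 70 g, lying flat on the rollers in the nest against the stop pin. Origin at the centre of its underside, z its axis. When free it always runs down the chute on the rollers.
- candlestick: Bystander: loose pale unglazed clay candlestick, 62 mm wide at the foot, 104 mm high. Origin under its foot. To be left alone.
- jar: Bystander: loose white plastic jar, 56 mm across, 80 mm high. Origin under its base. To be left alone.
- cup: Bystander: loose pale clay cup, 68 mm across, 70 mm high. Origin under its base. To be left alone.
Things that resemble listed ones, but are neither listed nor needed, are in the scene too. What is meant by the disc is not pink or yellow, and is the smaller of those in its own colour.

How it is judged:
By the outcome, as a careful person would: the job done as asked, in the order asked, and still so for the second after the job is handed in, while the arm keeps its last pose, push and grip.
It also fails if it takes over 29 s, if anything falls off the work surface, if the arm or the gripper's body presses on something with over 40 N, if the wrist force passes 120 N, or if a joint passes its speed limit or range.

ROBOT

A 6-joint arm with a two-finger parallel gripper is mounted at the origin on the work surface. World frame = base frame: x ahead of the robot, y to its left, z up, the work surface at z = 0. Lengths are in mm, angles in rad, forces in N, time in s.
With the tool pointing down it reaches from about 400 to 925 mm from the base axis. Payload 12.5 kg.
Tool frame: the origin (TCP) lies between the finger pads; the fingertips stand 14 mm ahead of it and the grasp point (between the pads) lies 5 mm behind it; x points along the fingers, y is the direction in which the jaws open and shut, and the axes are right-handed (so a half turn about x gives the same grasp; the last joint's range is limited). The gripper opens to 95 mm and grips with 3 to 60 N. Pads are 20 mm wide; open, the fingers measure 119 mm over their backs; the gripper's body (75 mm by 180 mm) begins 59 mm behind the grasp point.
Start: joints at [1.157, 0.491, 1.559, -0, 1.092, -0.106], TCP at [189.334, 595.649, 228.661] pointing down, gripper open.
Joint ranges: [-3.1, 3.1], [-0.84, 2.19], [0.05, 2.79], [-1.13, 4.28], [0.06, 2.93], [-2.69, 2.69]. Speed limits (rad/s): [2.22, 2.22, 2.79, 3.14, 3.14, 3.14].

INTERFACE

Orientations are given as [roll, pitch, yaw] about the fixed x, y, z axes, in that order (R = Rz(yaw) Ry(pitch) Rx(roll)).
In Python, from cell import env, cams gives the robot as it stands.
- The arm moves only by the tool carry_out, never from a script. Its arguments are lists of equal length, an entry for each row: "grip": the closure, from -1 (fully open) to 1 (shut); "linear": the shift along the tool's x, y, z scaled (see below), a list of three; "turn": the turn about the tool's x scaled (see below). In form: {"grip": [grip, ...], "linear": [[tx, ty, tz], ...], "turn": [turn, ...]}. A call has 1 to 5 rows; each row shifts and turns the commanded pose from where the row before left it, along the tool's axes as they then stand; what a row does not reach is not made up. The controller multiplies each number of a shift by 0.5 m and each number of a turn by 180 degrees. A row lasts 1/10 s, in which the tool goes at most 50 mm and 8.59 degrees, less where a joint would pass 70% of its speed; a pose out of reach is approached as far as the arm can. A call with a number of a shift or a turn outside -1 to 1 is refused whole. A call with a gripper value outside its range is refused whole. The fingers move at their own pace and stop on an object; the grip force is fixed at half the most. Time passes only in rows, so rows that do not move let the fingers close. It gives the time, the measured TCP pose, the force and the opening at its end, in the units of the state.
- env.state(): the state, without advancing time (a new reading comes with each control period).
- cams.read_camera(name): name is "scene" or "top" or "wrist"; returns the picture (384x512x3 uint8, blue, green, red); there is no depth.
- cams.camera_info(name): a dict with "fx", "fy", "cx", "cy" (pixels), "dist" ([k1, k2, p1, p2, k3] as OpenCV has them; the pictures are not rectified), "view" (4x4, takes a point from world to camera coordinates). Camera axes: x right, y down, z forward; pixel columns grow to the right and rows downward; lengths in mm; the calibration is good to about 2 mm. A picture is of the moment at which its call begins: read the wrist's pose just before it. camera_info takes no time and is no camera call; for the wrist camera it gives the pose at the moment of the call.
- env.job_done(): hands the job in, once; it reports no verdict.
The state is a dict: "t": time; "joints": joint angles; "qvel": joint speeds; "tau": joint torques, N m; "eef_pos": TCP position; "tcp_rot": TCP orientation; "ft_force": force on the tool from outside, world axes, zero at the start; "moment": the same for the moment, N m; "opening": opening from 0.0 (shut) to 1.0 (fully open).
Only numpy, scipy, OpenCV 4.12 (cv2) and the standard library are available. Lean on these libraries where they do the work, as an engineer would, in place of code of your own. Each camera call takes 0.05 s, during which the arm holds its last target. There are 200 camera calls.

## Working session

There is one attempt and no reset: what is moved stays moved. The work goes in short steps, Python scripts to look and compute and a tool call to move; the robot and the scene stay as the last step left them, time stands still between calls to the robot, and variables do not carry over. Pictures are saved under pics/ and viewed, about 8 in all and at most 12, crops included, and the job is handed in when it is done.

Besides the shell and the picture viewer there is one more tool, called after "Request:" by a JSON object that holds its "name" and its "arguments", one argument or row to a line. carry_out: Moves the arm, as the interface text tells. Shifts and turns lie within -1 to 1; 1 stands for 0.5 m of shift or 180 degrees of turn. Its arguments: {"type":"object","properties":{"grip":{"type":"array"},"linear":{"type":"array"},"turn":{"type":"array"}},"required":["grip","linear","turn"]}

```bash
ls; mkdir -p pics; python3 - <<'E'
from cell import env,cams
import cv2,numpy as np
s=env.state(); print(s)
for n in("scene","top"):
    cv2.imwrite(f"pics/{n}0.png",cams.read_camera(n)); c=cams.camera_info(n); print(n,{k:(np.round(v,3).tolist() if k!="view" else np.round(v,4).tolist()) for k,v in c.items()})
a=cv2.imread("pics/scene0.png");b=cv2.imread("pics/top0.png")
E
```

```text
pics
{'t': 0.0, 'joints': array([ 1.15741302e+00,  4.91580649e-01,  1.55946107e+00,  1.10447339e-05,
        1.09163340e+00, -1.05580914e-01]), 'qvel': array([-1.58205656e-04, -6.10393987e-04, -3.28773665e-04,  8.46345868e-05,
        1.88569094e-03, -4.73121673e-05]), 'tau': array([-3.15462159e-03, -6.12637925e+01, -2.58177906e+01,  6.90663094e-02,
        4.82232857e-02, -9.61825572e-05]), 'eef_pos': array([189.23040821, 595.4382878 , 228.04461809]), 'tcp_rot': array([-1.68542612,  1.56971382, -1.99323362]), 'ft_force': array([ 0.03033143, -0.02025235,  0.64308887]), 'moment': array([ 0.00988911, -0.00256708, -0.03154277]), 'opening': 0.9981292186207372}
scene {'fx': 403.893, 'fy': 403.893, 'cx': 257.859, 'cy': 191.589, 'dist': [-0.115, 0.0, 0.0, 0.0, 0.0], 'view': [[-0.7827, 0.6224, -0.0055, 415.5255], [0.4656, 0.5796, -0.6688, -173.9089], [-0.413, -0.526, -0.7435, 1004.0263], [0.0, 0.0, 0.0, 1.0]]}
top {'fx': 350.744, 'fy': 350.744, 'cx': 254.741, 'cy': 190.998, 'dist': [0.017, 0.0, 0.0, 0.0, 0.0], 'view': [[0.0144, -0.9999, 0.0037, -20.4741], [-0.986, -0.0148, -0.1664, 545.9563], [0.1664, -0.0013, -0.9861, 648.6142], [0.0, 0.0, 0.0, 1.0]]}
```

View pics/top0.png

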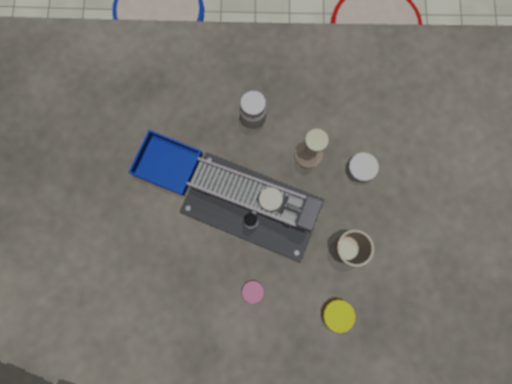

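View pics/scene0.png

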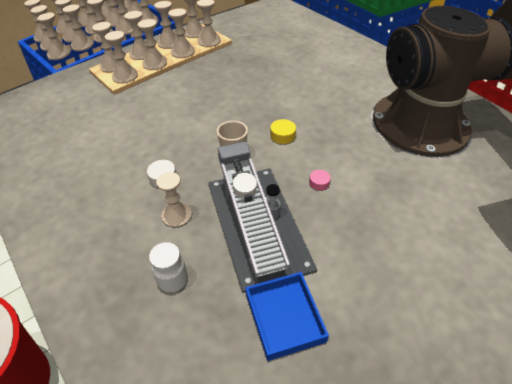

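Top view: the candidates for the disc are the white disc in the nest at (271,199), a larger white disc at (363,167), pink at (253,292), yellow at (340,316) and a pale one at the cup at (347,248). The disc is the one in the chute nest. The plunger cap is at about (251,220). The scene view shows the same layout, with the disc at (245,184) and the cap at (273,190). I'll check this in one close crop of both.

```bash
python3 - <<'E'
import cv2,numpy as np
b=cv2.imread("pics/top0.png")[140:270,170:340]; a=cv2.imread("pics/scene0.png")[140:290,200:320]
b=cv2.resize(b,None,fx=2.7,fy=2.7,interpolation=cv2.INTER_CUBIC);a=cv2.resize(a,None,fx=2.7,fy=2.7,interpolation=cv2.INTER_CUBIC)
c=np.zeros((max(a.shape[0],b.shape[0]),a.shape[1]+b.shape[1],3),np.uint8);c[:b.shape[0],:b.shape[1]]=b;c[:a.shape[0],b.shape[1]:]=a
cv2.imwrite("pics/crop1.png",c);print(c.shape)
E
cat > h.py <<'E'
import cv2,numpy as np
from cell import env,cams
def ray(n,uv,info=None):
    c=info or cams.camera_info(n);V=np.array(c["view"]);K=np.array([[c["fx"],0,c["cx"]],[0,c["fy"],c["cy"]],[0,0,1]])
    p=cv2.undistortPoints(np.array([[uv]],float),K,np.array(c["dist"]))[0,0]
    R=V[:3,:3];return -R.T@V[:3,3],R.T@np.array([p[0],p[1],1.])
def onz(n,uv,z,info=None):
    o,d=ray(n,uv,info);return o+d*(z-o[2])/d[2]
def tri(r1,r2):
    (o1,d1),(o2,d2)=r1,r2;d1=d1/np.linalg.norm(d1);d2=d2/np.linalg.norm(d2)
    s=np.linalg.lstsq(np.c_[d1,-d2],o2-o1,rcond=None)[0];a=o1+s[0]*d1;b=o2+s[1]*d2
    return (a+b)/2,np.linalg.norm(a-b)
def proj(n,P,info=None):
    c=info or cams.camera_info(n);V=np.array(c["view"]);K=np.array([[c["fx"],0,c["cx"]],[0,c["fy"],c["cy"]],[0,0,1]])
    r,_=cv2.Rodrigues(V[:3,:3]);return cv2.projectPoints(np.atleast_2d(np.array(P,float)),r,V[:3,3],K,np.array(c["dist"]))[0][:,0]
E
```

```text
(405, 783, 3)
```

View pics/crop1.png

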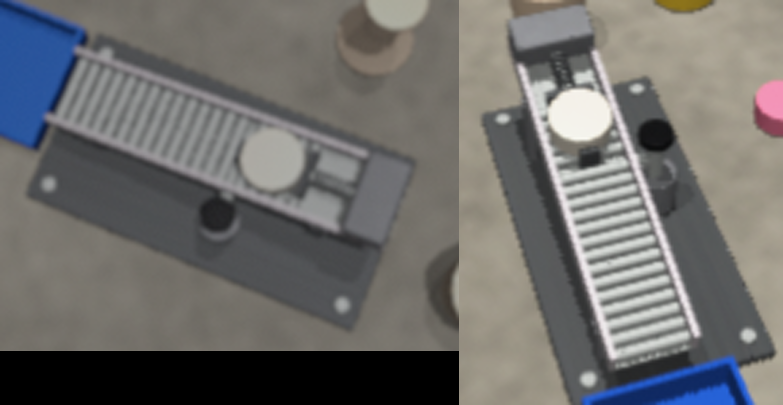

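The crop shows the white disc in the nest at crop (272,160), the black cap at (217,214) on the side towards the robot, the stop pin just ahead of the disc, and the chute running left to the tub. The choice is confirmed. Next I'll measure the pose.

```bash
python3 - <<'E'
from h import *
T=cv2.imread("pics/top0.png");S=cv2.imread("pics/scene0.png")
def blob(img,ok,c,r):
    m=np.zeros(img.shape[:2],np.uint8);cv2.circle(m,c,r,255,-1);m&=ok.astype(np.uint8)*255
    n,l,st,ce=cv2.connectedComponentsWithStats(m);i=1+np.argmax(st[1:,4]);return ce[i],st[i,2:]
cT,sT=blob(T,T.max(2)<45,(250,219),8);cS,sS=blob(S,S.max(2)<40,(273,190),9)
dT,s1=blob(T,T.min(2)>150,(271,199),16);dS,s2=blob(S,S.min(2)>205,(245,183),16)
print("cap px",cT,sT,cS,sS,"disc px",dT,s1,dS,s2)
print("cap tri",tri(ray("top",cT),ray("scene",cS)),onz("top",cT,82),onz("scene",cS,82))
print("disc tri",tri(ray("top",dT),ray("scene",dS)),onz("top",dT,94.5),onz("scene",dS,94.5))
cr=lambda u,v:(170+(u+.5)/2.7-.5,140+(v+.5)/2.7-.5)
cs=lambda u,v:(200+(u-459+.5)/2.7-.5,140+(v+.5)/2.7-.5)
w=[];e=[]
for n,z,pt,ep in[("top",8,cr(98,36),(170,-55)),("top",8,cr(27,193),(170,85)),("top",8,cr(352,328),(-100,85)),
  ("scene",8,cs(484,118),(-100,-55)),("scene",8,cs(648,79),(-100,85)),("scene",8,cs(774,356),(170,85)),
  ("top",82,cT,(24,48)),("scene",82,cS,(24,48)),("top",94.4,dT,(5,0)),("scene",94.4,dS,(5,0)),
  ("top",53,cr(78,48),(168.5,-27)),("top",53,cr(48,118),(168.5,27))]:
    w.append(onz(n,pt,z)[:2]);e.append(ep)
w=np.array(w);e=np.array(e,float);we=np.array([1,1,1,1,1,1,3,3,2,2,1,1.])
cw=(w*we[:,None]).sum(0)/we.sum();ce=(e*we[:,None]).sum(0)/we.sum()
a=e-ce;b=w-cw;th=np.arctan2((we*(a[:,0]*b[:,1]-a[:,1]*b[:,0])).sum(),(we*(a*b).sum(1)).sum())
R=np.array([[np.cos(th),-np.sin(th)],[np.sin(th),np.cos(th)]]);o=cw-R@ce
print("yaw",th,np.degrees(th),"o",o);print(np.round(w-(e@R.T+o),1).tolist())
for p in[(24,48),(79,0),(85,0)]:print(p,R@p+o)
E
```

```text
cap px [249.78846154 218.89423077] [ 12  12 104] [272.45299145 189.94017094] [ 12  11 117] disc px [270.4609375  198.28385417] [ 22  22 384] [245.09418283 181.97506925] [ 28  19 361]
cap tri (array([489.18278744,  -5.33853749,  80.12693029]), np.float64(3.9112706066369913)) [487.61975409  -3.98925477  82.        ] [491.62898823  -5.50444334  82.        ]
disc tri (array([525.42964133, -41.99808344,  95.4177657 ]), np.float64(1.9009920475337305)) [524.86883851 -41.38116331  94.5       ] [525.5311652  -43.45858614  94.5       ]
yaw 1.1979281142489424 68.63622510652989 o [524.80732888 -45.58149986]
[[-5.1, -0.4], [0.4, -1.8], [1.0, 1.7], [0.8, 3.9], [3.0, 0.3], [4.2, -0.9], [-1.2, 1.8], [2.8, 0.2], [-1.7, -0.5], [-1.2, -2.6], [-0.4, -1.3], [-2.9, -1.3]]
(24, 48) [488.84849871  -5.74480154]
(79, 0) [553.58608514  27.99011959]
(85, 0) [555.77181346  33.57783752]
```

```bash
cat >> h.py <<'E'
from scipy.spatial.transform import Rotation as Ro
def rot(s): return Ro.from_euler('xyz',s["tcp_rot"]).as_matrix()
CAP=np.array([489,-5.2]);BAR=np.array([554.,28.5])
def plan(z,cap=None,bar=None):
    cap=CAP if cap is None else cap;bar=BAR if bar is None else bar
    s=env.state();R=rot(s);y=R[:,1];d=np.r_[bar-cap,0];L=np.linalg.norm(d);d/=L
    if d@y<0:d=-d
    a=np.degrees(np.arctan2(np.cross(y,d)@R[:,0],y@d));D=np.r_[(cap+bar)/2,z]-s["eef_pos"]
    print("t",s["t"],"pos",s["eef_pos"],"q6",s["joints"][5],"L",L,"turn deg",a,"units",a/180)
    print("Rcols",R.round(3).tolist(),"D world",D.round(1),"tool mm",(R.T@D).round(1),"units",(R.T@D/500).round(4))
    # after turn
    T=R@Ro.from_euler('x',a,degrees=True).as_matrix();print("tool axes after turn units",(T.T@D/500).round(4),"y",T[:,1].round(3))
E
python3 -c "
from h import *
plan(160)"
```

```text
t 0.1 pos [189.2526624  595.45500816 228.12210077] q6 -0.10561318016748739 L 73.21673306014138 turn deg 44.960612942678175 units 0.24978118301487875
Rcols [[-0.0, 0.303, 0.953], [-0.001, 0.953, -0.303], [-1.0, -0.001, -0.0]] D world [ 332.2 -583.8  -68.1] tool mm [  68.5 -455.7  493.5] units [ 0.137  -0.9113  0.987 ]
tool axes after turn units [0.137  0.0526 1.3423] y [ 0.888  0.46  -0.001]
```

Request:
{"name": "carry_out", "arguments": {
  "grip": [-0.29, -0.29, -0.29, -0.29, -0.29],
  "linear": [
    [0, 0, 0],
    [0, 0, 0],
    [0, 0, 0],
    [0, 0, 0],
    [0, 0, 0]
  ],
  "turn": [0.047, 0.047, 0.047, 0.047, 0.047]
}}

```text
t: 0.6
eef_pos: [189.3, 595.5, 228.3]
tcp_rot: [-0.93, 1.57, -1.982]
ft_force: [-0.4, 0.2, -0.9]
opening: 0.663
```

Request:
{"name": "carry_out", "arguments": {
  "grip": [-0.29, -0.29, -0.29, -0.29, -0.29],
  "linear": [
    [0, 0, 0.09],
    [0, 0, 0.09],
    [0, 0, 0.09],
    [0, 0, 0.09],
    [0, 0, 0.09]
  ],
  "turn": [0.015, 0, 0, 0, 0]
}}

```text
t: 1.1
eef_pos: [295.0, 395.2, 228.5]
tcp_rot: [-1.173, 1.571, -2.266]
ft_force: [-0.6, -0.4, -0.7]
opening: 0.646
```

```bash
python3 -c "
from h import *
plan(160);print(env.state()['opening'])"
```

```text
t 1.1 pos [294.95631587 395.16732925 228.48027475] q6 0.3175512568378578 L 73.21673306014138 turn deg -0.016049518473040876 units -8.916399151689375e-05
Rcols [[-0.0, 0.888, 0.46], [-0.0, 0.46, -0.888], [-1.0, -0.0, 0.0]] D world [ 226.5 -383.5  -68.5] tool mm [ 68.5  24.7 444.7] units [0.137  0.0495 0.8895]
tool axes after turn units [0.137  0.0492 0.8895] y [ 0.888  0.46  -0.   ]
0.6456434093883116
```

Request:
{"name": "carry_out", "arguments": {
  "grip": [-0.29, -0.29, -0.29, -0.29, -0.29],
  "linear": [
    [0, 0, 0.09],
    [0, 0, 0.09],
    [0, 0, 0.09],
    [0, 0, 0.09],
    [0, 0, 0.09]
  ],
  "turn": [0, 0, 0, 0, 0]
}}

```text
t: 1.6
eef_pos: [398.4, 195.3, 228.6]
tcp_rot: [2.448, 1.571, 1.355]
ft_force: [0.2, 0.8, 0.3]
opening: 0.645
```

Request:
{"name": "carry_out", "arguments": {
  "grip": [-0.29, -0.29, -0.29, -0.29, -0.29],
  "linear": [
    [0, 0.01, 0.09],
    [0, 0.01, 0.09],
    [0, 0.01, 0.09],
    [0, 0.01, 0.09],
    [0, 0.01, 0.08]
  ],
  "turn": [0, 0, 0, 0, 0]
}}

```text
t: 2.1
eef_pos: [522.2, 11.0, 228.5]
tcp_rot: [-2.365, 1.571, 2.824]
ft_force: [0.5, 0.8, 0.4]
opening: 0.648
```

Request:
{"name": "carry_out", "arguments": {
  "grip": [-0.29, -0.29],
  "linear": [
    [0.04, 0, 0],
    [0, 0, 0]
  ],
  "turn": [0, 0]
}}

```text
t: 2.3
eef_pos: [520.6, 12.3, 206.5]
tcp_rot: [-2.187, 1.567, 3.001]
ft_force: [-1.1, 1.3, 0.1]
opening: 0.644
```

```bash
python3 - <<'E'
from h import *
plan(140);print(env.state()['opening'],env.state()['ft_force'])
i=cams.camera_info("wrist");im=cams.read_camera("wrist");cv2.imwrite("pics/w1.png",im)
np.save("w1.npy",i,allow_pickle=True)
print(proj("wrist",[[489,-5.2,82],[554,28.5,61]],i))
E
```

```text
t 2.3 pos [520.56939675  12.27998093 206.5420621 ] q6 -0.579162956499513 L 73.21673306014138 turn deg -0.15176964937242188 units -0.0008431647187356771
Rcols [[-0.004, 0.889, 0.458], [0.001, 0.458, -0.889], [-1.0, -0.003, -0.002]] D world [  0.9  -0.6 -66.5] tool mm [66.5  0.8  1.1] units [0.1331 0.0015 0.0023]
tool axes after turn units [0.1331 0.0015 0.0023] y [ 0.888  0.46  -0.003]
0.6438388287298827 [-1.12733815  1.32217968  0.08051172]
[[211.51902298 185.033689  ]
 [288.53851806 179.91843484]]
```

View pics/w1.png

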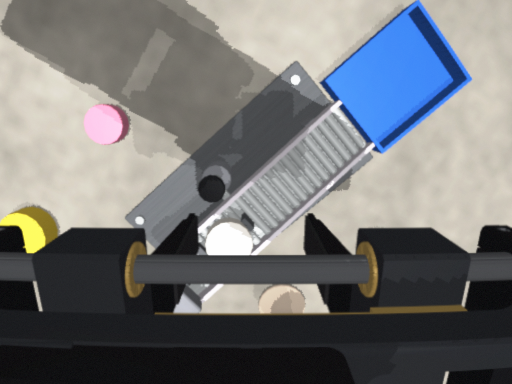

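The wrist view shows the cap at about (211,188), where I predicted (211,185). The white disc is in the nest at (229,240), and the chute runs up and right to its end between (338,103) and (372,148).

```bash
python3 - <<'E'
from h import *
i=np.load("w1.npy",allow_pickle=True).item();W=cv2.imread("pics/w1.png")
m=np.zeros(W.shape[:2],np.uint8);cv2.circle(m,(211,188),17,255,-1);m&=(W.max(2)<35).astype(np.uint8)*255
n,l,st,ce=cv2.connectedComponentsWithStats(m);k=1+np.argmax(st[1:,4]);print("cap",ce[k],st[k]);cap=onz("wrist",ce[k],82,i);print(cap)
m=np.zeros(W.shape[:2],np.uint8);cv2.circle(m,(229,240),26,255,-1);m&=(W.min(2)>215).astype(np.uint8)*255
n,l,st,ce2=cv2.connectedComponentsWithStats(m);k2=1+np.argmax(st[1:,4]);print("disc",ce2[k2],st[k2]);print(onz("wrist",ce2[k2],94.4,i))
A=onz("wrist",(338,103),53,i);B=onz("wrist",(372,148),53,i);print("end",A,B,np.linalg.norm(A-B),"mid",(A+B)/2)
sc=[onz("wrist",p,8,i) for p in[(295,79),(139,220)]];print("screws",sc)
d=sc[0]-sc[1];print(np.degrees(np.arctan2(d[1],d[0])))
th=np.radians(68.6);R=np.array([[np.cos(th),-np.sin(th)],[np.sin(th),np.cos(th)]])
o=cap[:2]-R@[24,48];print("origin from cap",o,"end in ej",R.T@((A+B)[:2]/2-o),"disc ej",R.T@(onz("wrist",ce2[k2],94.4,i)[:2]-o), "bar80",R@[80,0]+o)
vis=cv2.resize(W[80:270,130:400],None,fx=2.9,fy=2.9,interpolation=cv2.INTER_CUBIC);cv2.imwrite("pics/w1c.png",vis)
E
```

```text
cap [206.48611111 183.84722222] [199 176  24  23 144]
[484.39425899  -6.31540846  82.        ]
disc [228.58208955 240.23880597] [ 205  223   51   32 1273]
[525.5646449  -41.81947249  94.4       ]
end [561.41757696 115.42997259  53.        ] [613.83726365  94.04532909  53.        ] 56.61383691303576 mid [587.6274203  104.73765084  53.        ]
screws [array([517.52695782, 121.79294776,   8.        ]), array([ 429.17594878, -105.03839227,    8.        ])]
68.71904206668856
origin from cap [520.32789533 -46.17483369] end in ej [165.06398067  -7.59515206] disc ej [ 5.96585272 -3.28653595] bar80 [549.51803808  28.30963158]
```

```bash
python3 - <<'E'
from h import *
i=np.load("w1.npy",allow_pickle=True).item();W=cv2.imread("pics/w1.png")
print(W[188,195:230].max(1),W[170:206,211].max(1))
for t in(45,55):
    m=np.zeros(W.shape[:2],np.uint8);cv2.circle(m,(211,188),20,255,-1);m&=(W.max(2)<t).astype(np.uint8)*255
    n,l,st,ce=cv2.connectedComponentsWithStats(m);k=1+np.argmax(st[1:,4]);print("cap",ce[k],st[k],onz("wrist",ce[k],82,i))
print("cap211,188",onz("wrist",(211,188),82,i))
E
```

```text
[128 105  77  44  27  28  30  34  35  35  36  36  39  39  38  38  39  40
  40  40  38  40  39  41  40  41  43  43  37  41  90 111 104  88  79] [119 119 120 118 108  56  28  28  30  30  31  36  39  40  38  38  38  38
  39  39  37  38  37  38  37  36  35  36  37  35  37  41  77 111  90  77]
cap [211.26679104 188.4011194 ] [198 176  27  26 536] [490.17071975  -8.19252728  82.        ]
cap [211.25806452 188.39784946] [198 175  27  27 558] [490.16220953  -8.19342173  82.        ]
cap211,188 [489.7871606   -7.96116022  82.        ]
```

View pics/w1c.png

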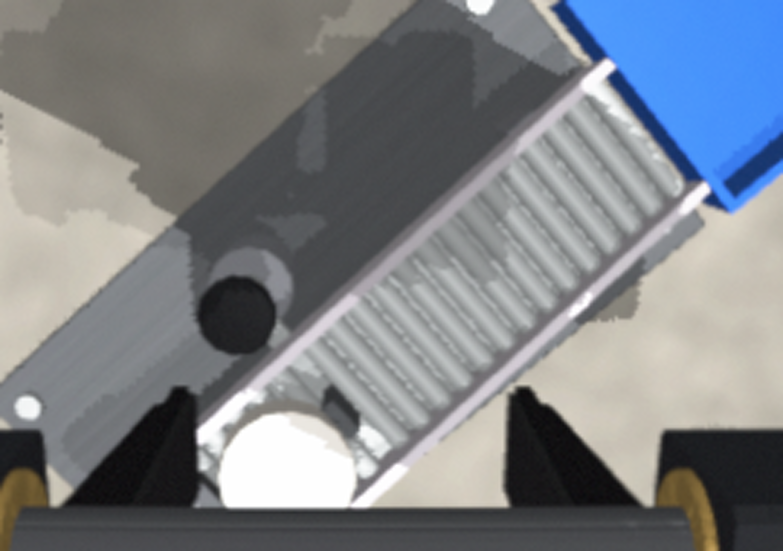

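Nothing new in the crop: the cap is round at full-image (211.3,188.4), and the rails match the estimate. The wrist fix for the cap is (490,-8), against (489,-5) from the fixed cameras, so I'll use (490,-7). Next I descend to just above it.

```bash
sed -i 's/^CAP=.*/CAP=np.array([490.,-7.]);BAR=np.array([555.,27.7])/' h.py; python3 - <<'E'
from h import *
plan(110)
i=np.load("w1.npy",allow_pickle=True).item();s=env.state();R=rot(s);p=s["eef_pos"]
print(proj("wrist",[p+14*R[:,0]+a*R[:,1]+b*R[:,2] for a in(-30.6,30.6) for b in(-10,10)],i))
E
```

```text
t 2.35 pos [520.67301091  12.97856688 207.70175048] q6 -0.5789693043770346 L 73.68235881131928 turn deg -0.7743063315420498 units -0.004301701841900277
Rcols [[-0.003, 0.888, 0.459], [0.0, 0.459, -0.888], [-1.0, -0.002, -0.002]] D world [  1.8  -2.6 -97.7] tool mm [97.7  0.7  3.3] units [0.1954 0.0013 0.0067]
tool axes after turn units [0.1954 0.0012 0.0067] y [ 0.882  0.471 -0.002]
[[196.76245053 211.40921334]
 [198.32762787 243.96165902]
 [304.71978183 211.35848343]
 [303.20420328 243.91787543]]
```

Request:
{"name": "carry_out", "arguments": {
  "grip": [-0.29, -0.29, -0.29, -0.29, -0.29],
  "linear": [
    [0.06, 0.001, 0.006],
    [0.06, 0, 0],
    [0.05, 0, 0],
    [0.026, 0, 0],
    [0, 0, 0]
  ],
  "turn": [-0.004, 0, 0, 0, 0]
}}

```text
t: 2.85
eef_pos: [522.4, 11.6, 109.9]
tcp_rot: [-2.212, 1.568, 2.992]
ft_force: [-0.8, -0.0, 1.0]
opening: 0.65
```

```bash
python3 - <<'E'
from h import *
plan(100);i=cams.camera_info("wrist");W=cams.read_camera("wrist");np.save("w2.npy",i,allow_pickle=True)
S=cams.read_camera("scene");cv2.imwrite("pics/s2.png",S);cv2.imwrite("pics/w2.png",W)
c=cv2.resize(S[120:290,170:330],None,fx=2.4,fy=2.4,interpolation=cv2.INTER_CUBIC);w=cv2.resize(W[100:350,100:400],None,fx=1.4,fy=1.4)
o=np.zeros((max(c.shape[0],w.shape[0]),c.shape[1]+w.shape[1],3),np.uint8);o[:w.shape[0],:w.shape[1]]=w;o[:c.shape[0],w.shape[1]:]=c
cv2.imwrite("pics/c2.png",o);print(o.shape,proj("wrist",[[490,-7,82],[555,27.7,61]],i))
s=env.state();R=rot(s);p=s["eef_pos"];print("tips",[(p+14*R[:,0]+a*R[:,1]).round(1) for a in(-36.6,36.6)])
E
```

```text
t 2.85 pos [522.40419643  11.60807145 109.90790571] q6 -0.5958869751732381 L 73.68235881131928 turn deg 0.06312996292045889 units 0.0003507220162247716
Rcols [[-0.002, 0.882, 0.472], [0.0, 0.472, -0.882], [-1.0, -0.002, -0.002]] D world [ 0.1 -1.3 -9.9] tool mm [ 9.9 -0.5  1.2] units [ 0.0198 -0.001   0.0023]
tool axes after turn units [ 0.0198 -0.001   0.0023] y [ 0.882  0.471 -0.002]
(408, 804, 3) [[190.29006105 221.42929097]
 [303.18600048 211.03741435]]
tips [array([491.1,  -6. ,  97.5]), array([555.7,  28.5,  97.5])]
```

View pics/c2.png

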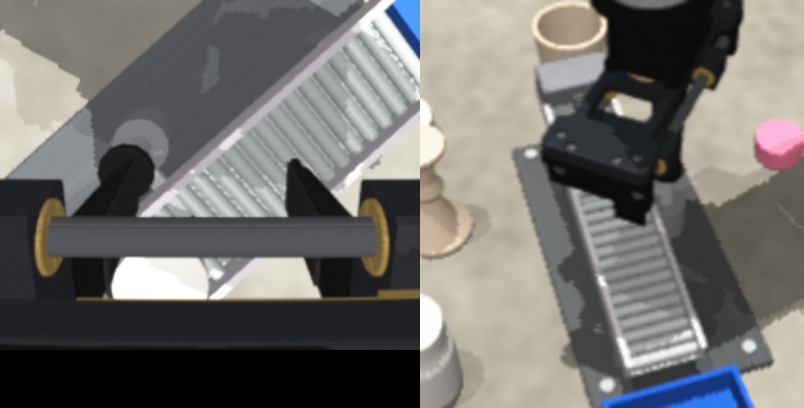

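The wrist crop shows the cap at full-image (190.7,222.9), predicted (190.3,221.4), with the left finger over it. The right finger's tip is above mid-channel. Now I press in stages.

Request:
{"name": "carry_out", "arguments": {
  "grip": [-0.29, -0.29, -0.29, -0.29],
  "linear": [
    [0.014, -0.001, 0.002],
    [0.014, 0, 0],
    [0.012, 0, 0],
    [0, 0, 0]
  ],
  "turn": [0, 0, 0, 0]
}}

```text
t: 3.35
eef_pos: [523.3, 9.6, 90.2]
tcp_rot: [2.389, 1.571, 1.308]
ft_force: [1.0, -0.2, 2.4]
opening: 0.645
```

Request:
{"name": "carry_out", "arguments": {
  "grip": [-0.29, -0.29, -0.29, -0.29, -0.29],
  "linear": [
    [0.008, 0, 0],
    [0.007, 0, 0],
    [0, 0, 0],
    [0, 0, 0],
    [0, 0, 0]
  ],
  "turn": [0, 0, 0, 0, 0]
}}

```text
t: 3.85
eef_pos: [523.4, 9.6, 83.3]
tcp_rot: [1.129, 1.57, 0.049]
ft_force: [0.6, 0.9, 6.5]
opening: 0.645
```

```bash
python3 - <<'E'
from h import *
plan(82);s=env.state();print(s["ft_force"],s["moment"],s["opening"]);R=rot(s);p=s["eef_pos"];print("tips",[(p+14*R[:,0]+a*R[:,1]).round(1) for a in(-36.6,36.6)])
i=cams.camera_info("wrist");W=cams.read_camera("wrist");np.save("w3.npy",i,allow_pickle=True)
S=cams.read_camera("scene");cv2.imwrite("pics/s3.png",S);cv2.imwrite("pics/w3.png",W)
c=cv2.resize(S[120:290,170:330],None,fx=2.4,fy=2.4,interpolation=cv2.INTER_CUBIC);w=cv2.resize(W[100:350,100:400],None,fx=1.4,fy=1.4)
o=np.zeros((max(c.shape[0],w.shape[0]),c.shape[1]+w.shape[1],3),np.uint8);o[:w.shape[0],:w.shape[1]]=w;o[:c.shape[0],w.shape[1]:]=c
cv2.imwrite("pics/c3.png",o)
E
```

```text
t 3.85 pos [523.36264636   9.57428216  83.25848236] q6 -0.598292867544797 L 73.68235881131928 turn deg -0.00831340562985984 units -4.618558683255467e-05
Rcols [[0.0, 0.882, 0.471], [0.0, 0.471, -0.882], [-1.0, 0.0, 0.0]] D world [-0.9  0.8 -1.3] tool mm [ 1.3 -0.4 -1.1] units [ 0.0025 -0.0008 -0.0022]
tool axes after turn units [ 0.0025 -0.0008 -0.0022] y [0.882 0.471 0.   ]
[0.64046448 0.88931464 6.53811748] [0.01929386 0.14022985 0.00865502] 0.6447770089390865
tips [array([491.1,  -7.7,  69.2]), array([555.7,  26.8,  69.3])]
```

View pics/c3.png

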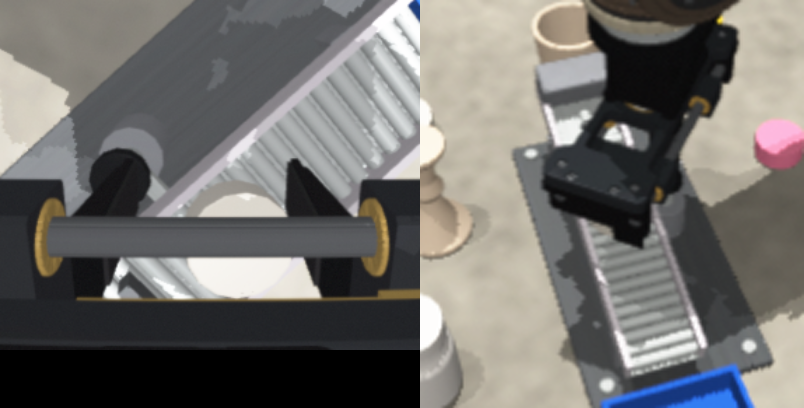

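The disc has been released and lies flat in the chute against the right finger (wrist crop: disc (240,240), finger edge (290,200)). The plunger is at about 13 mm. I'll press a little more to make sure it sits on the hard stop.

Request:
{"name": "carry_out", "arguments": {
  "grip": [-0.29, -0.29, -0.29, -0.29, -0.29],
  "linear": [
    [0.003, 0, 0],
    [0, 0, 0],
    [0, 0, 0],
    [0, 0, 0],
    [0, 0, 0]
  ],
  "turn": [0, 0, 0, 0, 0]
}}

```text
t: 4.45
eef_pos: [523.4, 9.6, 82.9]
tcp_rot: [0.954, 1.57, -0.127]
ft_force: [-2.3, 0.8, 23.3]
opening: 0.645
```

```bash
python3 - <<'E'
from h import *
W=cams.read_camera("wrist");s=env.state();print(s["t"],s["eef_pos"],s["ft_force"],s["opening"])
o=cv2.imread("pics/w3.png");print("diff disc area",cv2.absdiff(W,o)[230:310,190:320].mean())
cv2.imwrite("pics/w4.png",cv2.resize(W[180:330,150:350],None,fx=3,fy=3))
E
```

```text
4.5 [523.42336891   9.56645413  82.95201356] [-3.54353537  0.92348275 23.93225713] 0.6438641175107697
diff disc area 1.4891025641025641
```

View pics/w4.png

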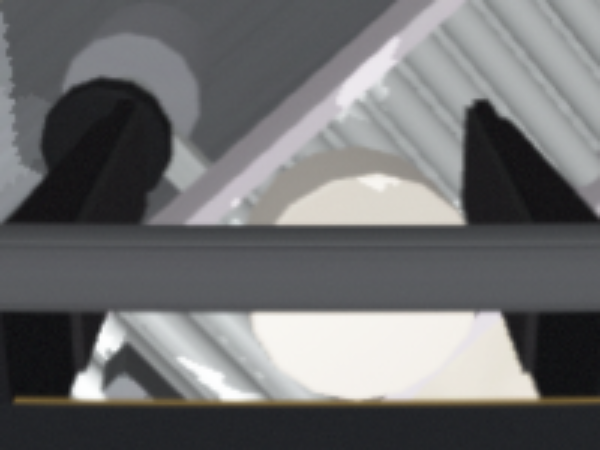

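The disc lies flat with its right edge at crop (467,215), touching the barring finger. The cap is held under the left finger at (108,140). The pose is stable at 24 N on the hard stop, so I'll hand it in.

```bash
python3 -c "
from cell import env
print(env.job_done())"
```

```text
the job is handed in; nothing more can be done
None
```

I pressed the plunger fully down with one fingertip and trapped the disc against the other finger in the chute. I handed the job in at about 4.5 s, with the arm still holding.

- **Plunger:** the fingertips stood at about z = 69 mm, the fully-down height. A further 1.5 mm of commanded travel moved the tool only about 0.3 mm and raised the force from 6.5 N to 24 N, so it is on the hard stop.
- **Disc:** the last wrist picture shows it lying flat and touching the barring finger, whose tip is about 8 mm above the rollers. It was not visibly moving between the last two pictures. The fingers were held at a fixed opening and never closed on it.
- **Pots:** I saw no contact with any of them. The last pictures do not show all of them, so this was not fully checked.
- **Disagreements:** the cap position differed by about 3 mm between the fixed cameras and the wrist camera. The chute end seen from the wrist was about 5 mm off the model along the slope. Both were within the margins for this job.

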